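# Tip the egg dish on its spring stand to the mark

## Task

Tip the egg dish for inspection: with the fingertips press down the blue corner pad of the spring-backed tilt plate until the red pointer stands over the green mark on the scale, not beyond it, and hold it there for a second. Then let the corner come all the way back up and move clear. Press only on the pad, do not touch the dish, the pointer or the mark, and leave the jar and tank where they are; nothing needs gripping or lifting.

Things in the scene. Friction and masses are not known exactly. Their poses are not given: they have to be found in the camera images.
- stand: Tilting dish stand, fixed. Origin on the bench under the middle of the hinge line. Base 120 mm (x) by 280 mm (y -105 to +175). The dark steel plate, 150 mm square, 8 mm thick, is set cornerwise: its diagonals lie along x and y. It hinges on its y diagonal 70 mm above the bench; its -x corner carries the blue pad. The white scale stands at y = +152 mm, 32 mm wide; with the pointer it is 203 mm high.
- pad_top (a point): Centre of the top of the blue corner pad (solid tilt_c0): a flat-topped cone 40 mm across at its foot, 26 mm at its top, 10 mm high, 84 mm from the hinge line, top 84 mm above the bench at rest. It goes down about 8.4 mm per 0.1 rad of tilt (sideways under 5 mm). A spring pushes it up: about 3.5 N to start plus 2 N per 0.1 rad (10 N at 0.34). Free space above; the dish edge is 39 mm from it.
- tilt (a joint): Tilt of the plate in rad: 0 at rest, grows as the pad is pressed, stop at 0.42. Springs back to 0 by itself, damped. The pointer is over the middle of the mark when joint tilt equals joint mark.
- mark (a joint): Setting of the green mark along the scale in rad, about the same hinge line; different each time (0.14 to 0.32), stays put by friction.
- needle_tip (a point): Point on the red pointer over the middle of the scale's width. The pointer (solids tilt_c1, tilt_c2) is a 5.2 mm thick wire fixed to the plate that rises from the hinge line on the stand's +y side and bends over the scale, 130 mm from the hinge line; pressing the pad swings it toward the stand's -x.
- mark_top (a point): Point over the middle of the green mark, at the pointer's radius (130 mm from the hinge line). The mark is a bright green saddle 12 mm wide along the scale. Its x axis runs along the scale, back toward the zero end (rest).
- plate_center (a point): Point 8 mm above the plate's top face over its centre; the dish's centre rests there.
- dish: The clear dish itself; origin at the centre of its underside.
- dish_center (a point): Centre of the clear closed dish with amber eggs, 90 mm across, 16 mm high, loose on the middle of the plate between four 6 mm brass pins.
- jar_center (a point): Centre of the loose amber feed jar with yellow cap, 48 mm across, 75 mm high, standing on one side of the stand.
- tank_center (a point): Centre of the loose clear lidded tank, 178 by 108 mm, 91 mm high, standing on the other side.
Not all that is in view belongs to the job. Of the things that look like the dish, the smallest one is meant.

How it is judged:
By the outcome, as a careful person would: the job done as asked, in the order asked, and still so for the second after the job is handed in, with the robot touching nothing.
It also fails if it takes over 35 s, if anything falls off the work surface, if the arm or the gripper's body presses on something with over 40 N, if the wrist force passes 120 N, or if a joint passes its speed limit or range.

## Robot

A 6-joint arm with a two-finger parallel gripper is mounted at the origin on the work surface. World frame = base frame: x ahead of the robot, y to its left, z up, the work surface at z = 0. Lengths are in m, angles in rad, forces in N, time in s.
With the tool pointing down it reaches from about 0.35 to 0.875 m from the base axis. Payload 4.2 kg.
Tool frame: the origin (TCP) lies at the very end of the fingers, on their centre line; the grasp point (between the pads) lies 19 mm behind it (manip.grip_point_offset is the distance from the TCP to the grasp point, in m); x points along the fingers, y is the direction in which the jaws open and shut, and the axes are right-handed (so a half turn about x gives the same grasp; the last joint's range is limited). The gripper opens to 87 mm and grips with 3 to 60 N. Pads are 19 mm wide; open, the fingers measure 117 mm over their backs; the gripper's body (75 mm by 190 mm) begins 51 mm behind the grasp point.
Start: joints at [-0.955, 0.385, 0.008, 0, -1.194, -0.259], TCP at [0.218, -0.586, 0.223] pointing down, gripper open.
Joint ranges: [-3.14, 3.14], [-1.21, 2.06], [-1.07, 1.41], [-3.16, 2.05], [-2.99, -0.16], [-3.1, 3.1]. Speed limits (rad/s): [2.79, 2.79, 3.14, 3.14, 3.14, 3.14].

## Interface

Orientations are given as a 3x3 rotation matrix whose columns are the frame's x, y, z axes.
In Python, from bench import manip gives the robot as it stands.
- The arm moves only by the tool servo_tool, never from a script. Its argument "motion" is a list that holds one entry, the list of rows, each a list of 7 numbers: the shift along the tool's x, y, z in units of 750 mm (1.0 is 750 mm), then the turn, a rotation vector about the tool's x, y, z in units of 2 pi rad (1.0 is 2 pi rad), then the closure, from 0 (fully open) to 1 (shut). In form: [[[tx, ty, tz, ax, ay, az, grip], ...]]. A call has 1 to 8 rows; each row is the pose to reach, as a shift and turn from the pose commanded when the call began, along the tool's axes at that moment, turning the shorter way round; what a row does not reach only later rows make up. A row lasts 1/8 s, in which the tool goes at most 62.5 mm and 10.7 degrees, less where a joint would pass 70% of its speed; a pose out of reach is approached as far as the arm can. A call with a number of a shift or a turn outside -1 to 1 is refused whole. A call with a gripper value outside its range is refused whole. The fingers move at their own pace and stop on an object; the grip force is fixed at half the most. Time passes only in rows, so rows that repeat a pose let the fingers close. It gives the time, the measured TCP pose, the force and the opening at its end, in the units of the state.
- manip.read_state(): the state, without advancing time (a new reading comes with each control period).
- manip.capture(name): name is "scene" or "top" or "wrist"; returns a dict with "pixels" (400x640x3 uint8, red, green, blue), "mtx" (3x3 intrinsics, pixels), "k1" (the pictures are not rectified: a ray, as slopes to the right and down, at radius r is drawn at 1 + k1 r^2 times it, then the intrinsics apply), "R" (3x3) and "t" (3): a world point X has camera coordinates R X + t. Camera axes: x right, y down, z forward; pixel columns grow to the right and rows downward; lengths in m; the calibration is good to about 2 mm. A picture is of the moment at which its call begins. There is no depth.
- manip.close_job(): hands the job in, once; it reports no verdict.
The state is a dict: "time_s": time; "joint_positions": joint angles; "qvel": joint speeds; "joint_torque": joint torques, N m; "ee_pos": TCP position; "orientation": TCP orientation; "ft_force": force on the tool from outside, world axes, zero at the start; "wrist_torque": the same for the moment, N m; "width": opening from 0.0 (shut) to 1.0 (fully open).
Only numpy, scipy, OpenCV 4.12 (cv2) and the standard library are available. Lean on these libraries where they do the work, as an engineer would, in place of code of your own. Each camera call takes 0.05 s, during which the arm holds its last target.

## Working session

There is one attempt and no reset: what is moved stays moved. The work goes in short steps, Python scripts to look and compute and a tool call to move; the robot and the scene stay as the last step left them, time stands still between calls to the robot, and variables do not carry over. Pictures are saved under pics/ and viewed, and the job is handed in when it is done.

Besides the shell and the picture viewer there is one more tool, called after ">>>" in YAML: its name, and indented under it one key for each argument. servo_tool: Moves the arm, as the interface text tells. Shifts and turns lie within -1 to 1; 1 stands for 750 mm of shift or 2 pi rad of turn. Its arguments: {"type":"object","properties":{"motion":{"type":"array"}},"required":["motion"]}

```bash
mkdir -p pics
cat > h.py <<'E'
import numpy as np, cv2
from bench import manip
def cap(n,f=None):
    c=manip.capture(n)
    if f: cv2.imwrite('pics/'+f,c['pixels'][:,:,::-1])
    return c
def ray(c,u,v):
    K=np.array(c['mtx'],float);k=c['k1']
    p=cv2.undistortPoints(np.array([[[u,v]]],float),K,np.array([k,0,0,0],float),None,None)[0,0]
    R=np.array(c['R']);t=np.array(c['t'])
    o=-R.T@t;d=R.T@np.array([p[0],p[1],1]);return o,d/np.linalg.norm(d)
def onz(c,u,v,z):
    o,d=ray(c,u,v);return o+d*(z-o[2])/d[2]
def proj(c,X):
    K=np.array(c['mtx'],float)
    r,_=cv2.Rodrigues(np.array(c['R'],float))
    return cv2.projectPoints(np.array(X,float).reshape(-1,1,3),r,np.array(c['t'],float),K,np.array([c['k1'],0,0,0],float))[0][:,0]
def tri(c1,p1,c2,p2):
    A=[];b=[]
    (o1,d1),(o2,d2)=ray(c1,*p1),ray(c2,*p2)
    s=np.linalg.lstsq(np.c_[d1,-d2],o2-o1,rcond=None)[0]
    a=o1+d1*s[0];e=o2+d2*s[1];return (a+e)/2,np.linalg.norm(a-e)
E
python3 - <<'E'
from h import *
for n in('scene','top','wrist'):
    c=cap(n,n+'0.png');print(n,c['k1'],-np.array(c['R']).T@c['t'])
s=manip.read_state();print(s)
E
```

```text
scene 0.02171293729828784 [ 1.24451153 -0.00827401  0.69781761]
top -0.12843215049875759 [ 0.44851512 -0.01702844  1.31269899]
wrist -0.01066823021835886 [ 0.1396835  -0.61563398  0.38414487]
{'time_s': 0.15, 'joint_positions': array([-9.55414117e-01,  3.85400584e-01,  6.97210778e-03, -3.48574083e-04,
       -1.19403905e+00, -2.58590519e-01]), 'qvel': array([-0.00044237, -0.00170309,  0.00284028,  0.00152867,  0.00097793,
       -0.00051769]), 'joint_torque': array([-8.14206942e-05, -3.91052520e+01,  1.87586260e+01,  4.22232896e+00,
        1.23620805e-02, -1.40636480e-04]), 'ee_pos': array([ 0.21814418, -0.58521407,  0.22171161]), 'orientation': array([[-7.00056959e-04, -3.49148761e-01,  9.37067048e-01],
       [ 1.55171492e-03,  9.37065770e-01,  3.49149444e-01],
       [-9.99998551e-01,  1.69848542e-03, -1.14220071e-04]]), 'ft_force': array([-0.15407354,  0.47453107, -0.03868811]), 'wrist_torque': array([-0.01889052,  0.01656371, -0.00333526]), 'width': 0.999497140393307}
```

View pics/scene0.png

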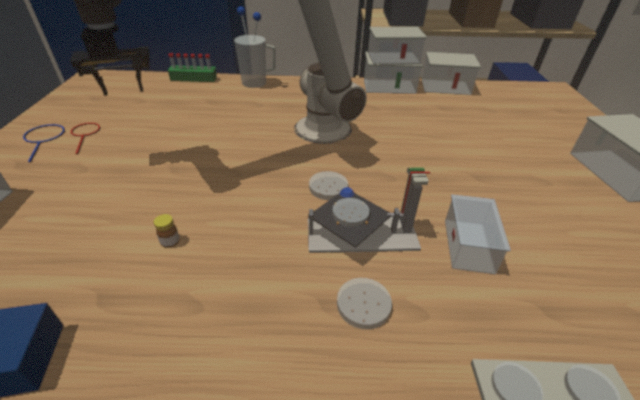

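View pics/top0.png

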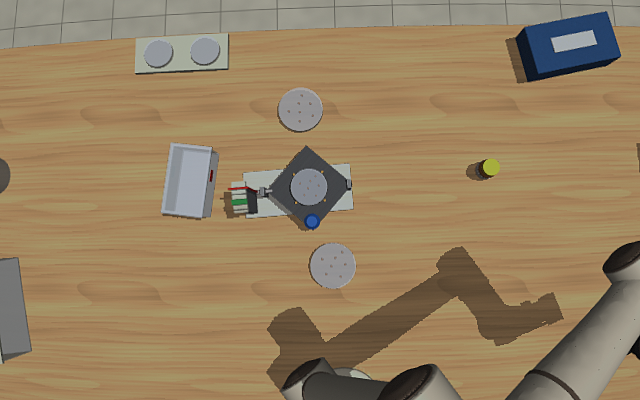

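The scene view shows the stand with the blue pad at about (346,193), the scale at (415,200), the jar at (166,230) and the tank at (475,235). In the top view the pad is at (312,221), the scale and mark at (239,202), the jar at (490,167) and the tank at (188,180). There are three dish candidates in the top view: (300,109), (332,266) and (309,187). The one on the plate at (309,187) is the smallest and sits between the pins, so it fits the description. I'll enlarge a crop to confirm.

Run:
```python
from h import *
s=cv2.imread('pics/scene0.png');t=cv2.imread('pics/top0.png')
a=cv2.resize(t[140:290,160:360],None,fx=4,fy=4,interpolation=2);cv2.imwrite('pics/topc.png',a)
a=cv2.resize(s[155:255,295:435],None,fx=5.5,fy=5.5,interpolation=2);cv2.imwrite('pics/scenec.png',a)
cs,ct=manip.capture('scene'),manip.capture('top')
for n,im in((cs,s),(ct,t)):
    hsv=cv2.cvtColor(im,cv2.COLOR_BGR2HSV)
    for nm,lo,hi in(('blue',(105,140,60),(125,255,255)),('green',(45,120,60),(85,255,255)),('red',(0,150,80),(8,255,255))):
        m=cv2.inRange(hsv,lo,hi);k,l,st,ce=cv2.connectedComponentsWithStats(m)
        print(nm,[(st[i].tolist(),ce[i].round(1).tolist()) for i in range(1,k) if st[i,4]>8 and 155<ce[i,1]<260 and 200<ce[i,0]<440])
print('pad z.084',onz(ct,312,221,.084))
for p in((300,109),(332,266),(309,187)):print(onz(ct,*p,.09 if p[0]==309 else .016))
```

```text
blue [([344, 189, 6, 4, 14], [346.9, 190.3])]
green []
red []
blue [([304, 214, 16, 15, 191], [311.6, 220.9])]
green [([232, 199, 16, 6, 78], [239.1, 201.4])]
red [([228, 187, 21, 3, 39], [237.8, 188.0])]
pad z.084 [0.47406093 0.06521677 0.084     ]
[0.76879494 0.09554531 0.016     ]
[0.35979323 0.02124103 0.016     ]
[0.55652161 0.0704296  0.09      ]
```

View pics/topc.png

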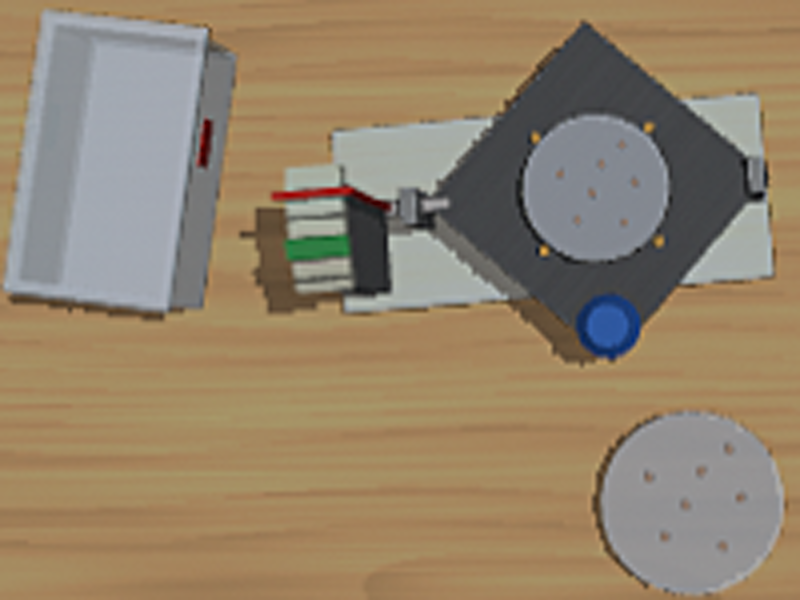

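View pics/scenec.png

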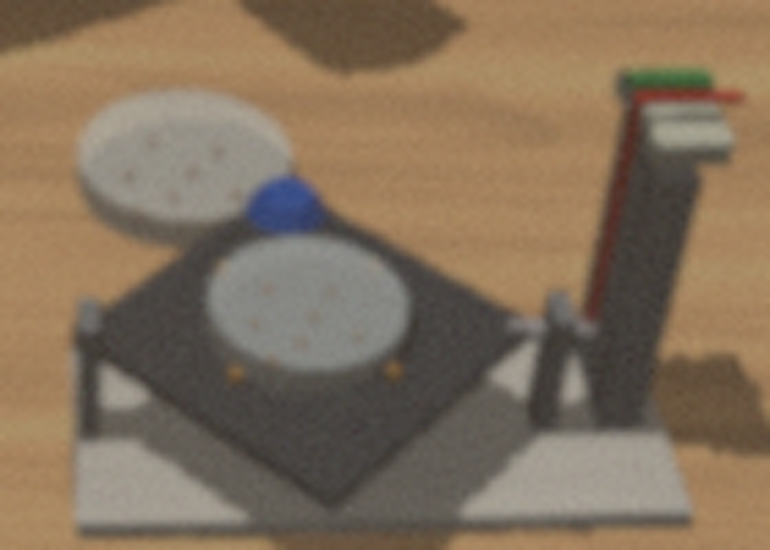

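The crops confirm it. The dish on the plate sits between four brass pins and is smaller than its two neighbours on the bench. The needle lies over the scale at about (239.5,188.2) in the top view, and the green mark is at (239.5,201.6). Next I'll measure the stand frame and the mark angle.

Run:
```python
from h import *
ct=manip.capture('top');cs=manip.capture('scene')
t=cv2.cvtColor(ct['pixels'],cv2.COLOR_RGB2HSV).astype(int)
img=ct['pixels'].astype(int)
pad=onz(ct,311.9,220.9,.081);dish=onz(ct,309,187,.095)
# lighter pad top
m=(img[:,:,2]>130)&(img[:,:,0]<70);m[:210]=0;m[232:]=0;m[:,:300]=0;m[:,325:]=0
v,u=np.nonzero(m);print('padtop px',u.mean(),v.mean(),len(u),np.ptp(u),np.ptp(v));pad=onz(ct,u.mean(),v.mean(),.084)
print('pad',pad,'dish',dish,'dist',np.linalg.norm((pad-dish)[:2]))
g=(img[:,:,1]-img[:,:,0]>40)&(img[:,:,1]-img[:,:,2]>20);r=(img[:,:,0]-img[:,:,1]>70)&(img[:,:,0]-img[:,:,2]>70)
for mm in(g,r): mm[:180]=0;mm[215:]=0;mm[:,:226]=0;mm[:,255:]=0
v,u=np.nonzero(g);G=(u.mean(),v.mean());print('green',G,len(u))
for uu in range(226,258):
    vr=np.nonzero(r[:,uu])[0];vg=np.nonzero(g[:,uu])[0];print(uu,vr,vg)
# stand direction: hinge ends: base plate edges
yd=None
n=onz(ct,239.1,188.0,.2);print('needle',n)
for z in(.185,.19,.195):print('mark',z,onz(ct,*G,z))
s=manip.capture('scene')['pixels'];cv2.imwrite('pics/sc2.png',cv2.resize(s[155:205,395:435][:,:,::-1],None,fx=12,fy=12,interpolation=0))
```

```text
padtop px 311.4431818181818 220.89772727272728 88 9 10
pad [0.47434061 0.06656504 0.084     ] dish [0.55607994 0.07007196 0.095     ] dist 0.08181452914227906
green (np.float64(238.9625), np.float64(201.4375)) 80
226 [] []
227 [] []
228 [188 189] []
229 [188 189] []
230 [188 189] []
231 [188 189] [201]
232 [188 189] [200 201 202 203 204]
233 [188 189] [200 201 202 203 204]
234 [188 189] [200 201 202 203 204]
235 [188 189] [200 201 202 203 204]
236 [188 189] [200 201 202 203 204]
237 [188] [199 200 201 202 203 204]
238 [188] [199 200 201 202 203 204]
239 [187 188] [199 200 201 202 203 204]
240 [187 188] [199 200 201 202 203]
241 [187 188] [199 200 201 202 203]
242 [187 188] [199 200 201 202 203]
243 [187 188] [199 200 201 202 203]
244 [187 188] [199 200 201 202 203]
245 [187 188] [199 200 201 202 203]
246 [187 188] [199 200 201 202 203]
247 [187 188] [202]
248 [187] []
249 [] []
250 [] []
251 [] []
252 [] []
253 [] []
254 [] []
255 [] []
256 [] []
257 [] []
needle [0.54860644 0.21864938 0.2       ]
mark 0.185 [0.51959785 0.22238559 0.185     ]
mark 0.19 [0.51928268 0.22132407 0.19      ]
mark 0.195 [0.51896751 0.22026256 0.195     ]
```

View pics/sc2.png

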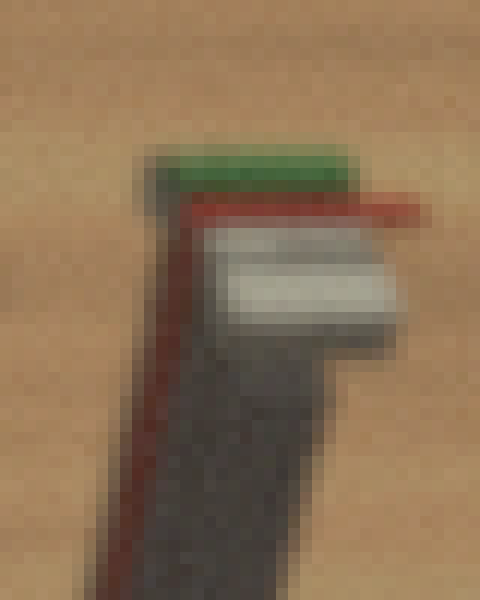

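View pics/wrist0.png

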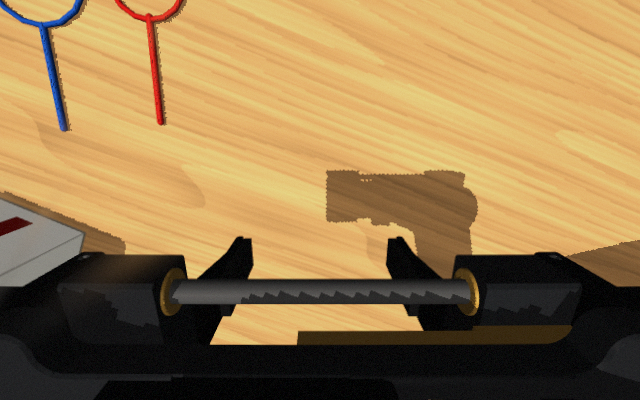

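The wrist view shows only the open fingers and two ring tools on the bench. The pad is at about (0.474,0.066), 82 mm from the dish centre against 84 given. The mark is about 29.5 mm from the needle, which puts its angle near 0.24. I'll work out the approach.

```bash
cat >> h.py <<'E'
from scipy.spatial.transform import Rotation as Ro
def go(p,Rt=None):
    s=manip.read_state();R=np.array(s['orientation'])
    d=R.T@(np.array(p)-s['ee_pos'])/.75
    a=np.zeros(3) if Rt is None else Ro.from_matrix(R.T@Rt).as_rotvec()/(2*np.pi)
    print('shift',d.round(4),'turn',a.round(4))
RT=np.array([[0,-.998,-.063],[0,-.063,.998],[-1,0,0]])
E
python3 -c "
from h import *
go([.474,.066,.16],RT)"
```

```text
shift [0.0834 0.6949 0.6228] turn [-0.2033  0.     -0.    ]
```

>>> servo_tool:
  motion:
    - [[0.01, 0.1, 0.09, -0.03, 0, 0, 1], [0.01, 0.18, 0.16, -0.055, 0, 0, 1], [0.02, 0.25, 0.225, -0.08, 0, 0, 1], [0.03, 0.32, 0.29, -0.105, 0, 0, 1], [0.04, 0.39, 0.35, -0.13, 0, 0, 1], [0.05, 0.46, 0.41, -0.155, 0, 0, 1], [0.06, 0.53, 0.475, -0.18, 0, 0, 1], [0.065, 0.6, 0.54, -0.203, 0, 0, 1]]

```text
time_s: 1.4
ee_pos: [0.4012, -0.12, 0.1829]
orientation: [[0.001, -0.998, -0.066], [-0.0, -0.066, 0.998], [-1.0, -0.001, -0.0]]
ft_force: [0.6, -0.6, -0.3]
width: 0.172
```

```bash
python3 -c "
from h import *
s=manip.read_state();print(s['time_s'],s['ee_pos'],s['ft_force'],s['width'])
go([.474,.066,.13],RT)"
```

```text
1.4 [ 0.40115832 -0.1200058   0.18289627] [ 0.58246216 -0.64147408 -0.25612092] 0.17245522571599284
shift [ 0.0707 -0.1133  0.241 ] turn [ 0.0006 -0.      0.0002]
```

>>> servo_tool:
  motion:
    - [[0.01, -0.03, 0.07, 0, 0, 0, 1], [0.03, -0.06, 0.13, 0, 0, 0, 1], [0.05, -0.09, 0.19, 0, 0, 0, 1], [0.06, -0.1, 0.22, 0, 0, 0, 1], [0.06, -0.1, 0.22, 0, 0, 0, 1], [0.06, -0.1, 0.22, 0, 0, 0, 1]]

```text
time_s: 2.15
ee_pos: [0.4652, 0.047, 0.1378]
orientation: [[-0.0, -0.998, -0.061], [-0.0, -0.061, 0.998], [-1.0, 0.0, -0.0]]
ft_force: [0.3, -0.0, -0.2]
width: 0.007
```

```bash
python3 -c "
from h import *
s=manip.read_state();print(s['time_s'],s['ee_pos'],s['ft_force'],s['width'])
go([.474,.066,.095],RT)
cap('top','t1.png');cap('scene','s1.png');cap('wrist','w1.png')
a=cv2.imread('pics/t1.png')[140:290,160:360];b=cv2.imread('pics/s1.png')[130:280,270:470]
cv2.imwrite('pics/c1.png',np.hstack([cv2.resize(x,None,fx=2,fy=2,interpolation=2) for x in(a,b)]))"
```

```text
2.15 [0.46519334 0.04698475 0.13775555] [ 0.25228855 -0.00452536 -0.1700587 ] 0.007024101081638316
shift [ 0.057  -0.0133  0.0246] turn [-0.0003 -0.     -0.    ]
```

View pics/c1.png

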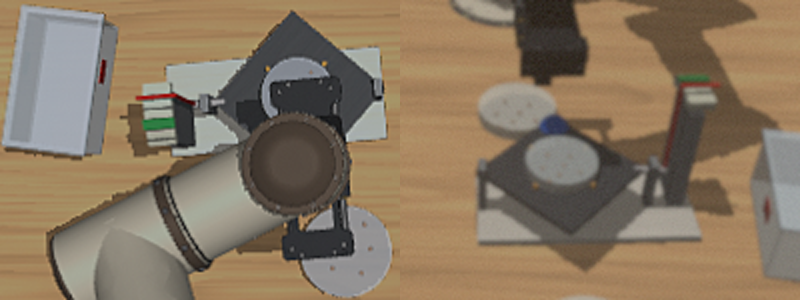

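View pics/w1.png

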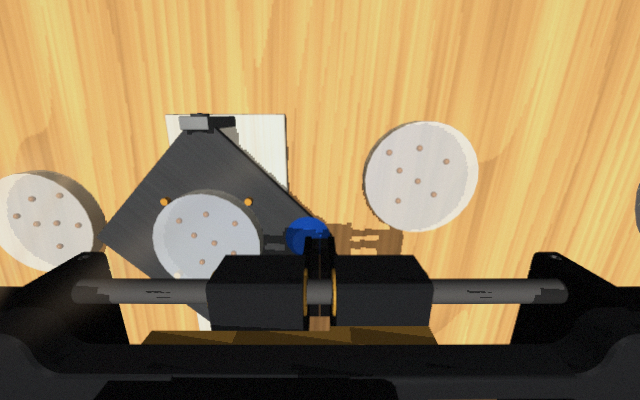

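The pointer and mark stay visible in both views (at about (160,98) and (160,125) in the left half). In the wrist view the pad is at (305,233), partly hidden by the fingertips. I'll check the pad position from the wrist camera.

```bash
python3 -c "
from h import *
c=manip.capture('wrist');i=c['pixels'].astype(int)
m=(i[:,:,2]-i[:,:,0]>60)&(i[:,:,2]>90);m=m.astype(np.uint8)
v,u=np.nonzero(m[200:270,270:345]);v+=200;u+=270
print(u.min(),u.max(),v.min(),v.max(),c['R'])
for p in((u.min(),v[u==u.min()].mean()),(u[v==v.min()].mean(),v.min()),(u.max(),v[u==u.max()].mean())):print(p,onz(c,*p,.077))
print(proj(c,[[.474,.066,.084],manip.read_state()['ee_pos']]))
print('center',onz(c,305,233,.084))
cv2.imwrite('pics/w2.png',cv2.resize(c['pixels'][190:290,250:390][:,:,::-1],None,fx=5,fy=5,interpolation=2))"
```

```text
289 326 216 253 [[-0.99813623 -0.06100218 -0.00167074]
 [-0.05861973  0.95082421  0.30413328]
 [-0.01696421  0.30366438 -0.95262803]]
(np.int64(289), np.float64(226.5)) [0.49137255 0.05500779 0.077     ]
(np.float64(307.0), np.int64(216)) [0.47627922 0.04438159 0.077     ]
(np.int64(326), np.float64(228.0)) [0.45931149 0.05442773 0.077     ]
[[308.10390006 242.69641695]
 [319.57238861 252.62641428]]
center [0.4770568  0.05717018 0.084     ]
```

View pics/w2.png

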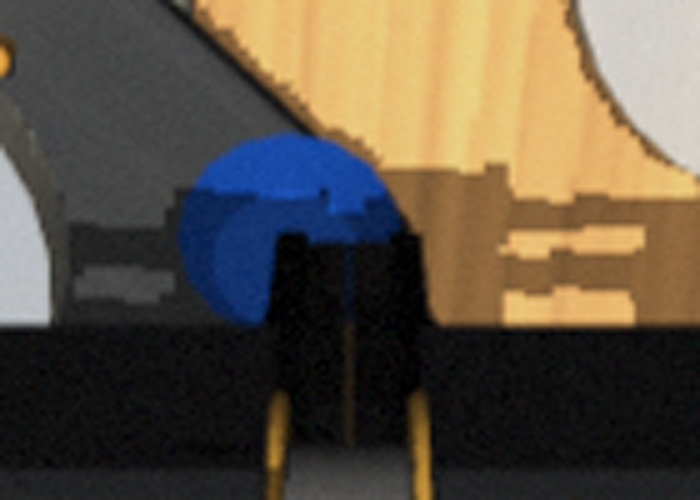

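The pad's far foot edge is at y = 0.044. With a 20 mm radius that puts the centre at y ≈ 0.064–0.066, which agrees with the top view. I'll go to just above the pad.

>>> servo_tool:
  motion:
    - [[0.02, -0.0135, 0.0246, 0, 0, 0, 1], [0.04, -0.0135, 0.0246, 0, 0, 0, 1], [0.057, -0.0135, 0.0246, 0, 0, 0, 1], [0.057, -0.0135, 0.0246, 0, 0, 0, 1], [0.057, -0.0135, 0.0246, 0, 0, 0, 1]]

```text
time_s: 2.98
ee_pos: [0.4747, 0.0662, 0.0953]
orientation: [[0.001, -0.998, -0.061], [0.0, -0.061, 0.998], [-1.0, -0.001, 0.0]]
ft_force: [-0.7, -0.6, -0.7]
width: 0.008
```

```bash
cat >> h.py <<'E'
def meas(tag):
    c=manip.capture('top');i=c['pixels'].astype(int)
    g=np.clip(np.minimum(i[:,:,1]-i[:,:,0],i[:,:,1]-i[:,:,2])-15,0,60);r=np.clip(np.minimum(i[:,:,0]-i[:,:,1],i[:,:,0]-i[:,:,2])-45,0,60)
    out=[]
    for w,cols in((g,(234,245)),(r,(234,245))):
        s=w[180:220,cols[0]:cols[1]].astype(float);vv,uu=np.mgrid[180:220,cols[0]:cols[1]]
        out.append(((s*uu).sum()/s.sum(),(s*vv).sum()/s.sum(),s.sum()))
    hx=.5486; 
    print('green',np.round(out[0],2),'red',np.round(out[1],2))
    for nm,o,rad in(('mark',out[0],.125),('needle',out[1],.1325)):
        th=.2
        for _ in range(8):
            P=onz(c,o[0],o[1],.07+rad*np.cos(th)); th=np.arcsin(np.clip((hx-P[0])/rad,-1,1))
        print(nm,P.round(4),'angle',th.round(4))
    a=c['pixels'][175:225,215:265][:,:,::-1]
    d=manip.capture('scene')['pixels'][150:200,390:440][:,:,::-1]
    cv2.imwrite('pics/%s.png'%tag,np.hstack([cv2.resize(x,None,fx=8,fy=8,interpolation=0) for x in(a,d)]))
    s=manip.read_state();print(s['time_s'],s['ee_pos'].round(4),s['ft_force'].round(2))
E
python3 -c "
from h import *
meas('m0');go([.4745,.066,.085],RT)"
```

```text
green [ 238.96  201.4  2372.  ] red [ 239.38  187.75 1128.  ]
mark [0.5193 0.221  0.1915] angle 0.2368
needle [0.5489 0.2175 0.2025] angle -0.0025
3.075 [0.4748 0.0664 0.0955] [ 0.23 -0.19  0.42]
shift [ 0.014   0.0004 -0.0005] turn [-0.0003  0.0001  0.0002]
```

View pics/m0.png

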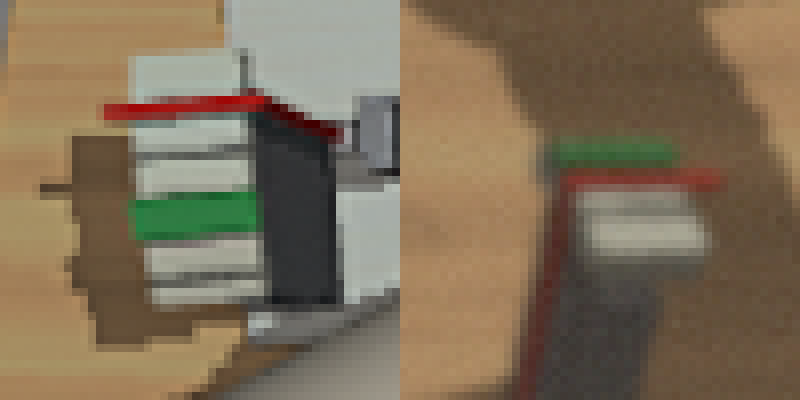

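The arm doesn't hide the mark or the pointer. The mark angle is about 0.239 rad relative to the needle. I'll press partway first, down to z ≈ 0.072.

>>> servo_tool:
  motion:
    - [[0.008, 0, 0, 0, 0, 0, 1], [0.014, 0, 0, 0, 0, 0, 1], [0.019, 0, 0, 0, 0, 0, 1], [0.023, 0, 0, 0, 0, 0, 1], [0.027, 0, 0, 0, 0, 0, 1], [0.031, 0, 0, 0, 0, 0, 1], [0.031, 0, 0, 0, 0, 0, 1], [0.031, 0, 0, 0, 0, 0, 1]]

```text
time_s: 4.08
ee_pos: [0.4731, 0.0662, 0.0717]
orientation: [[-0.003, -0.998, -0.061], [-0.001, -0.061, 0.998], [-1.0, 0.003, -0.001]]
ft_force: [-4.3, 1.2, 7.4]
width: 0.008
```

```bash
python3 -c "
from h import *
meas('m1')"
```

```text
green [ 238.9   201.39 2415.  ] red [ 238.65  197.26 1145.  ]
mark [0.5193 0.2211 0.1915] angle 0.2366
needle [0.5279 0.2196 0.2009] angle 0.1568
4.175 [0.4732 0.0662 0.0717] [-4.85  2.2   6.48]
```

View pics/m1.png

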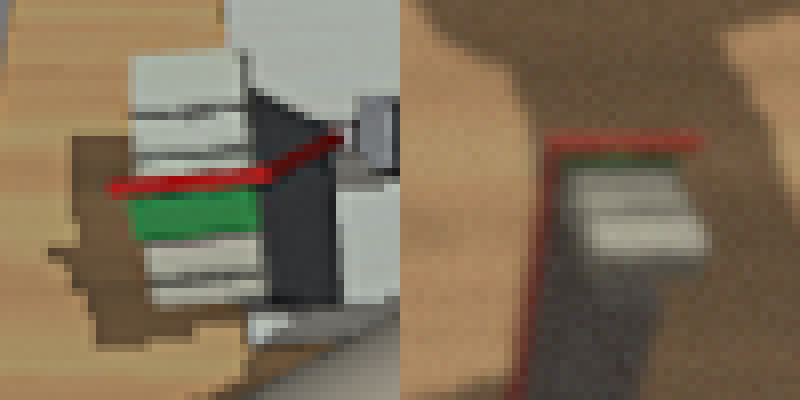

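The needle is now at the near edge of the mark, at a tilt of about 0.159, so 0.08 rad remains. I'll press 5 mm more.

>>> servo_tool:
  motion:
    - [[0.0025, 0, 0, 0, 0, 0, 1], [0.0045, 0, 0, 0, 0, 0, 1], [0.0065, 0, 0, 0, 0, 0, 1], [0.0065, 0, 0, 0, 0, 0, 1], [0.0065, 0, 0, 0, 0, 0, 1]]

```text
time_s: 4.8
ee_pos: [0.4733, 0.0662, 0.067]
orientation: [[-0.002, -0.998, -0.062], [-0.001, -0.062, 0.998], [-1.0, 0.002, -0.001]]
ft_force: [-3.8, 1.1, 7.9]
width: 0.01
```

```bash
python3 -c "
from h import *
meas('m2')
c1=manip.capture('top');c2=manip.capture('scene')
print(tri(c1,(238.96,201.4),c2,(416.5,169.4)))
for r in(.118,.122,.126):
  for t in (.22,.24,.26):
    X=[.5486-r*np.sin(t),.221,.07+r*np.cos(t)];print(r,t,proj(c1,X),proj(c2,X))"
```

```text
green [239.04 202.75 961.  ] red [ 239.14  200.71 1109.  ]
mark [0.5163 0.221  0.1908] angle 0.2614
needle [0.5203 0.2189 0.1994] angle 0.2152
4.9 [0.4733 0.0662 0.067 ] [-4.12  1.25  8.07]
(array([0.51949039, 0.22172982, 0.18795849]), np.float64(6.461400885167642e-05))
0.118 0.22 [[239.54252218 199.97745739]] [[416.2428814  171.18340799]]
0.118 0.24 [[239.60115374 201.01022526]] [[416.0214636  170.80024429]]
0.118 0.26 [[239.66405168 202.03853299]] [[415.79834531 170.43736127]]
0.122 0.22 [[239.18266603 200.26005324]] [[416.48715134 169.62335802]]
0.122 0.24 [[239.24363664 201.33142624]] [[416.25718356 169.23028042]]
0.122 0.26 [[239.30905098 202.39813094]] [[416.02549021 168.85829821]]
0.126 0.22 [[238.82032709 200.5446121 ]] [[416.73251523 168.0567906 ]]
0.126 0.24 [[238.88366356 201.65485067]] [[416.49392165 167.65402926]]
0.126 0.26 [[238.95162363 202.76020826]] [[416.25358004 167.2731859 ]]
```

View pics/m2.png

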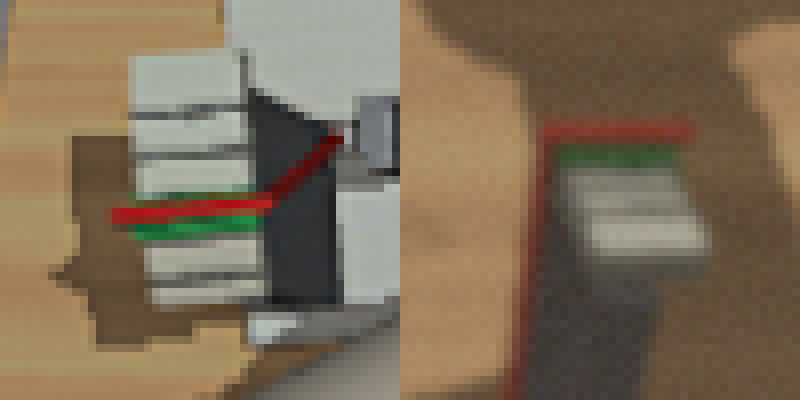

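The needle is at about 0.218 and the mark's centre is at about 0.241, with its surface radius around 0.122 m from two views. About 1.8 mm remains.

>>> servo_tool:
  motion:
    - [[0.0012, 0, 0, 0, 0, 0, 1], [0.0023, 0, 0, 0, 0, 0, 1], [0.0023, 0, 0, 0, 0, 0, 1]]

```text
time_s: 5.38
ee_pos: [0.4734, 0.0662, 0.0653]
orientation: [[-0.002, -0.998, -0.062], [-0.001, -0.062, 0.998], [-1.0, 0.002, -0.001]]
ft_force: [-4.2, 0.3, 7.7]
width: 0.01
```

```bash
python3 -c "
from h import *
meas('m3')"
```

```text
green [238.99 200.67 980.  ] red [ 239.27  201.86 1053.  ]
mark [0.5209 0.2209 0.1919] angle 0.2236
needle [0.5178 0.2188 0.1989] angle 0.2348
5.475 [0.4734 0.0662 0.0654] [-4.44 -0.18  7.49]
```

View pics/m3.png

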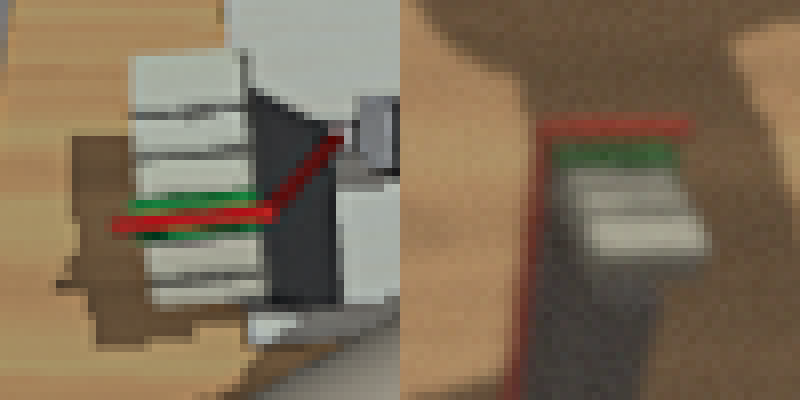

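Green shows on both sides of the needle, so it stands over the middle of the mark (0.237 against about 0.240). I'll hold it there for more than a second.

>>> servo_tool:
  motion:
    - [[0, 0, 0, 0, 0, 0, 1], [0, 0, 0, 0, 0, 0, 1], [0, 0, 0, 0, 0, 0, 1], [0, 0, 0, 0, 0, 0, 1], [0, 0, 0, 0, 0, 0, 1], [0, 0, 0, 0, 0, 0, 1], [0, 0, 0, 0, 0, 0, 1], [0, 0, 0, 0, 0, 0, 1]]

```text
time_s: 6.48
ee_pos: [0.4734, 0.0662, 0.0654]
orientation: [[-0.002, -0.998, -0.062], [-0.001, -0.062, 0.998], [-1.0, 0.002, -0.001]]
ft_force: [-4.2, 1.1, 8.1]
width: 0.003
```

>>> servo_tool:
  motion:
    - [[0, 0, 0, 0, 0, 0, 1], [0, 0, 0, 0, 0, 0, 1], [0, 0, 0, 0, 0, 0, 1], [0, 0, 0, 0, 0, 0, 1]]

```text
time_s: 6.98
ee_pos: [0.4733, 0.0662, 0.0653]
orientation: [[-0.002, -0.998, -0.062], [-0.001, -0.062, 0.998], [-1.0, 0.002, -0.001]]
ft_force: [-5.0, 1.1, 9.0]
width: 0.006
```

```bash
python3 -c "
from h import *
meas('m4')"
```

```text
green [238.96 200.74 986.  ] red [ 239.35  201.8  1058.  ]
mark [0.5207 0.2209 0.1919] angle 0.2248
needle [0.5179 0.2186 0.1989] angle 0.2339
7.075 [0.4734 0.0662 0.0654] [-4.16  0.43  8.62]
```

View pics/m4.png

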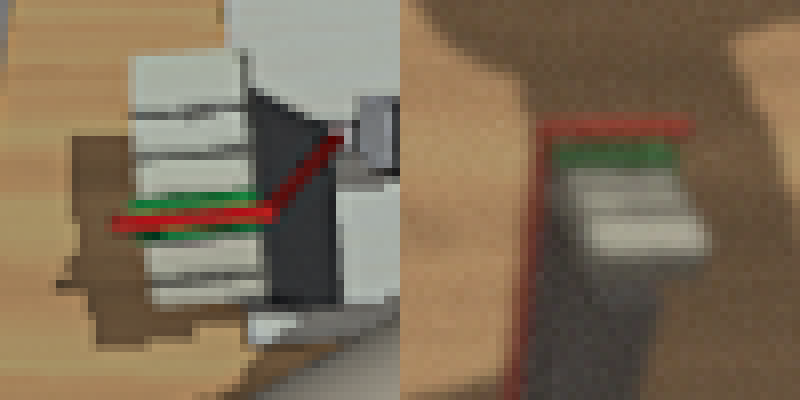

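The needle stayed over the mark for 1.6 s. Now I'll release slowly so the dish doesn't jump.

>>> servo_tool:
  motion:
    - [[-0.004, 0, 0, 0, 0, 0, 1], [-0.008, 0, 0, 0, 0, 0, 1], [-0.012, 0, 0, 0, 0, 0, 1], [-0.016, 0, 0, 0, 0, 0, 1], [-0.02, 0, 0, 0, 0, 0, 1], [-0.024, 0, 0, 0, 0, 0, 1], [-0.028, 0, 0, 0, 0, 0, 1], [-0.035, 0, 0, 0, 0, 0, 1]]

```text
time_s: 8.07
ee_pos: [0.4747, 0.0664, 0.0912]
orientation: [[0.0, -0.998, -0.061], [0.0, -0.061, 0.998], [-1.0, -0.0, -0.0]]
ft_force: [0.4, 0.2, 0.4]
width: 0.007
```

>>> servo_tool:
  motion:
    - [[-0.03, 0, 0, 0, 0, 0, 1], [-0.07, 0, 0, 0, 0, 0, 1], [-0.11, 0.02, -0.05, 0, 0, 0, 1], [-0.13, 0.05, -0.12, 0, 0, 0, 1], [-0.13, 0.08, -0.19, 0, 0, 0, 1], [-0.13, 0.1, -0.25, 0, 0, 0, 1], [-0.13, 0.1, -0.25, 0, 0, 0, 1], [-0.13, 0.1, -0.25, 0, 0, 0, 1]]

```text
time_s: 9.07
ee_pos: [0.4113, -0.1254, 0.1888]
orientation: [[0.001, -0.998, -0.061], [0.0, -0.061, 0.998], [-1.0, -0.001, -0.0]]
ft_force: [-0.1, -0.5, 0.2]
width: -0.0
```

```bash
python3 -c "
from h import *
meas('m5')
a=manip.capture('top');b=manip.capture('scene')
cv2.imwrite('pics/e.png',np.vstack([a['pixels'][120:320,100:520],b['pixels'][130:330,100:520]])[:,:,::-1])
i=a['pixels'].astype(int);o=cv2.imread('pics/top0.png')[:,:,::-1].astype(int)
for n,(y0,y1,x0,x1) in dict(jar=(150,185,465,505),tank=(140,222,158,222),plate=(145,232,268,352)).items():print(n,abs(i-o).max(2)[y0:y1,x0:x1].mean())"
```

```text
green [ 238.95  201.4  2440.  ] red [ 239.35  187.75 1140.  ]
mark [0.5193 0.221  0.1915] angle 0.2369
needle [0.5489 0.2176 0.2025] angle -0.0025
9.175 [ 0.4115 -0.1247  0.1887] [ 0.89 -0.01 -0.56]
jar 2.845
tank 3.121760670731707
plate 5.3267651888341545
```

View pics/e.png

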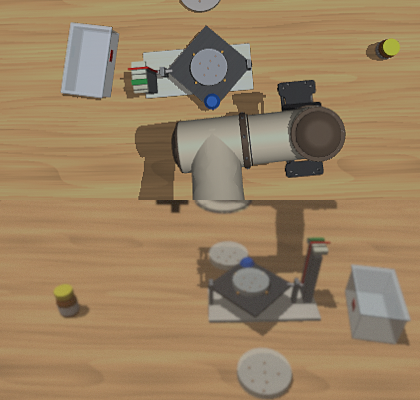

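View pics/m5.png

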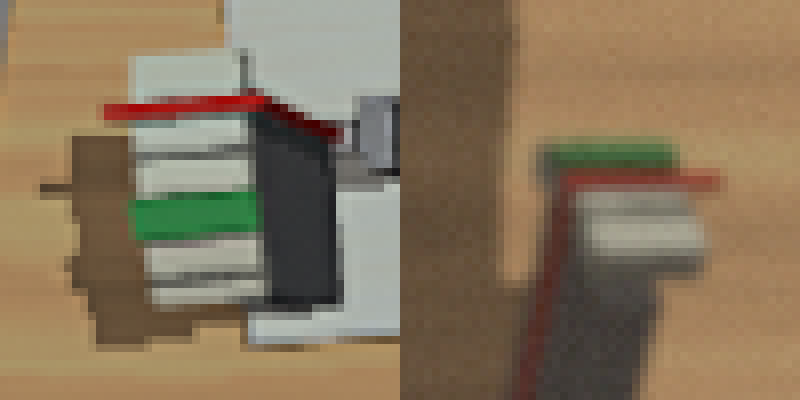

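The needle is back at its rest pixel (239.35,187.75), and the mark, dish, jar and tank haven't moved. The arm is clear, so I'm handing the job in.

```bash
python3 -c "
from bench import manip
print(manip.close_job())"
```

```text
the job is handed in; nothing more can be done
None
```

I pressed the blue pad with the closed fingertips until the red pointer stood over the middle of the green mark, and held it there for about 1.6 s. I then let the corner come up slowly, moved the arm clear and handed the job in at about 9.2 s.

- **At the mark:** I measured the tilt at about 0.236 rad and the mark at about 0.24, with roughly 0.005 rad of uncertainty. Green showed on both sides of the pointer throughout. My colour estimate of the mark's angle drifted while the pointer covered it (0.26, then 0.22), so I relied on the earlier unobstructed reading.
- **Forces:** The wrist force stayed near 10 N while pressing.
- **Afterwards:** The pointer is back at its starting pixel and the mark has not moved. The dish, jar and tank look unmoved in the top view. The force on the tool reads about 1 N or less, which is noise. No check failed.

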